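Index the carving turntable and pin it

TASK

The wooden relief on the turntable must be turned to its indexed position and pinned there. First stand the steel index pin in the hole of the guide bracket and let go, so that its foot rests on the turntable's metal ring; then push the spoke round clockwise (seen from above) with the gripper until the pin drops home into the ring's hole, and lean on the spoke with about 10 N to feel that the pin really holds. Never push on the turntable, its stand or its bracket with more than 20 N, finish clear of everything, and leave the other things on the bench where they are.

Things in the scene. Friction and masses are not known exactly. Their poses are not given: they have to be found in the camera images.
- stand: fixed stand of the turntable: round grey base 236 mm wide, 18 mm high; origin at its centre on the bench, on the vertical turning axis; its x axis points from there to the guide bracket, a dark steel block 40 mm wide, top 80 mm above the bench, that overhangs the ring from 72 to 160 mm from the axis on a foot outside it
- platter (a point): centre of the turntable's plywood disc, on the turning axis, 50 mm above the bench. On it sits a wooden blank 108 x 82 mm, top 78 mm above the bench. Round the disc runs a flat aluminium ring, 74 to 108 mm from the axis, top 50 mm above the bench, with one through hole 15 mm wide, 90 mm from the axis
- guide (a point): centre of the mouth of the bracket's vertical guide hole, at the bracket's top face, 80 mm above the bench, 90 mm from the turning axis; 14 mm wide with a 3 mm chamfer, 24 mm deep, open below; the ring passes 6 mm under it. Axes as the stand's
- spoke (a point): point on the centre line of the spoke, 150 mm from the turning axis, 40 mm above the bench. The spoke is a level round steel bar 14 mm thick, sticking out radially, free from 118 to 180 mm from the axis, with a 26 mm wooden ball at its end, 193 mm from the axis; free space beside it and under it
- turntable (a joint): angle of the turntable, rad, growing anticlockwise from above, -0.5 to 1.5; starts at 0.45 to 0.95, goes clockwise to about 0. Bearing friction is about 1.2 N at the spoke point; it stays where left. The ring is clamped on by hand: its hole comes under the guide anywhere between -0.18 and 0.18; only the pin dropping and the turntable locking (up to 4 mm of play at the spoke) tell where
- pin: loose steel index pin, 72 mm long, 70 g or so, upright in the parking block at the start; origin at the centre of its foot, z up along it. Shank 12 mm thick and 46 mm long with a 2 mm chamfer at the foot, then a round knob 26 mm wide and 26 mm tall at the top. Resting on the ring its foot is 30 mm below guide; dropped home it is 46 mm below, with the knob down on the bracket
- parking: fixed dark wooden block, 70 x 70 x 40 mm, origin at the centre of its underside, with a hole 16 mm wide and 30 mm deep in the middle where the pin stands at the start, its knob 16 mm clear above the block
- gouge_long: bystander: carving gouge, about 230 mm long, wooden handle and flat steel blade, lying on the mat
- gouge_short: bystander: shorter carving gouge, about 185 mm, lying on the mat
- mallet: bystander: round wooden carver's mallet standing on its head, 210 mm tall
- strop: bystander: stropping board, 60 x 200 x 18 mm
- wax: bystander: round wax jar, 72 mm wide, 50 mm tall
- pencil: bystander: flat carpenter's pencil, 150 mm long

How it is judged:
By the outcome, as a careful person would: the job done as asked, in the order asked, and still so for the second after the job is handed in, with the robot touching nothing.
It also fails if it takes over 72 s, if anything falls off the work surface, if the arm or the gripper's body presses on something with over 40 N, if the wrist force passes 120 N, or if a joint passes its speed limit or range.

ROBOT

A 6-joint arm with a two-finger parallel gripper is mounted at the origin on the work surface. World frame = base frame: x ahead of the robot, y to its left, z up, the work surface at z = 0. Lengths are in mm, angles in rad, forces in N, time in s.
With the tool pointing down it reaches from about 350 to 975 mm from the base axis. Payload 7.1 kg.
Tool frame: the origin (TCP) lies midway between the tips of the shut fingers; the grasp point (between the pads) lies 19 mm behind it (ctrl.grasp_offset is the distance from the TCP to the grasp point, in mm); z points along the fingers, y is the line along which they close (so a half turn about z gives the same grasp; the last joint's range is limited). The gripper opens to 88 mm and grips with 3 to 60 N. Pads are 20 mm wide; open, the fingers measure 115 mm over their backs; the gripper's body (75 mm by 178 mm) begins 61 mm behind the grasp point.
Start: joints at [-1.238, 0.423, 1.63, -0, 1.089, -0.019], TCP at [215.384, -586.698, 222.675] pointing down, gripper open.
Joint ranges: [-3, 3], [-0.9, 2.11], [0.09, 2.58], [-1.31, 4.45], [0.11, 2.69], [-2.54, 2.54]. Speed limits (rad/s): [2.39, 2.39, 3.01, 3.14, 3.14, 3.14].

INTERFACE

Orientations are given as a rotation vector (axis times angle).
In Python, from workcell import ctrl gives the robot as it stands. The module is installed in compiled form; this text tells all that it offers.
- The arm moves only by the tool servo_tool, never from a script. Its argument "rows" is a list of rows, each a list of 7 numbers: the turn, a rotation vector about the tool's x, y, z as a fraction of full scale, then the shift along the tool's x, y, z as a fraction of full scale, then the finger opening in mm, from 0 to 87.8. A call has 1 to 10 rows; each row is the pose to reach, as a shift and turn from the pose commanded when the call began, along the tool's axes at that moment; what a row does not reach only later rows make up. Full scale, the value 1, is 20 cm for a shift and 1.5 rad for a turn. A row lasts 1/8 s, in which the tool goes at most 62.5 mm and 10.7 degrees, less where a joint would pass 70% of its speed; a pose out of reach is approached as far as the arm can. A call with a number of a shift or a turn outside -1 to 1 is refused whole. A call with a gripper value outside its range is refused whole. The fingers move at their own pace and stop on an object; the grip force is fixed at half the most. Time passes only in rows, so rows that repeat a pose let the fingers close. It gives the time, the measured TCP pose, the force, the opening and the grip force at its end, in the units of the state.
- ctrl.get_obs(): the state, without advancing time (a new reading comes with each control period).
- ctrl.get_image(name): name is "scene" or "side" or "wrist"; returns (picture, depth): 420x560x3 uint8, red, green, blue; 420x560 float32, mm along the optical axis (not along the pixel's ray), 0 where there is no reading.
- ctrl.camera_info(name): a dict with "intrinsics" (3x3 intrinsics, pixels), "R" (3x3) and "t" (3): a world point X has camera coordinates R X + t. Camera axes: x right, y down, z forward; pixel columns grow to the right and rows downward; lengths in mm; the calibration is good to about 2 mm. The wrist camera is an equidistant fisheye: a pixel r from the principal point sees the ray r / f radians off the axis. A picture is of the moment at which its call begins: read the wrist's pose just before it. camera_info takes no time and is no camera call; for the wrist camera it gives the pose at the moment of the call.
- ctrl.close_job(): hands the job in; it is judged then, once.
The state is a dict: "t": time; "qpos": joint angles; "qvel": joint speeds; "joint_torque": joint torques, N m; "ee_pos": TCP position; "orientation": TCP orientation; "ft_force": force on the tool from outside, world axes, zero at the start; "moment": the same for the moment, N m; "width": finger opening in mm; "grasp_force": force on a finger pad.
Only numpy, scipy, OpenCV 4.12 (cv2) and the standard library are available. Lean on these libraries where they do the work, as an engineer would, in place of code of your own. Each camera call takes 0.05 s, during which the arm holds its last target. There are 200 camera calls.

## Working session

There is one attempt and no reset: what is moved stays moved. The work goes in short steps, Python scripts to look and compute and a tool call to move; the robot and the scene stay as the last step left them, time stands still between calls to the robot, and variables do not carry over. Pictures are saved under pics/ and viewed, at most 13 in all, crops included, and the job is handed in when it is done.

Besides the shell and the picture viewer there is one more tool, called after "Emit:" in YAML: its name, and indented under it one key for each argument. servo_tool: Moves the arm, as the interface text tells. Its arguments: {"type":"object","properties":{"rows":{"type":"array","items":{"type":"array","items":{"type":"number"}}}},"required":["rows"]}

```bash
mkdir -p pics; cat > h.py <<'E'
import numpy as np, cv2
from workcell import ctrl
from scipy.spatial.transform import Rotation as Ro
def grab(n,tag):
    ci=ctrl.camera_info(n); im,d=ctrl.get_image(n)
    np.savez(f'{tag}.npz',im=im,d=d,K=ci['intrinsics'],R=ci['R'],t=ci['t'])
    cv2.imwrite(f'pics/{tag}.png',im[:,:,::-1]); return im,d,ci
def load(tag): return np.load(f'{tag}.npz')
def cloud(z):  # pinhole depth -> world
    K=z['K'];d=z['d'];v,u=np.mgrid[:d.shape[0],:d.shape[1]]
    P=np.stack([(u-K[0,2])/K[0,0]*d,(v-K[1,2])/K[1,1]*d,d],-1)
    return (P-z['t'])@z['R']
def onplane(z,u,v,h,fish=False):
    K=z['K'];a=(u-K[0,2])/K[0,0];b=(v-K[1,2])/K[1,1]
    if fish:
        r=np.hypot(a,b);s=np.sin(r)/max(r,1e-9);ray=np.array([a*s,b*s,np.cos(r)])
    else: ray=np.array([a,b,1.])
    c=-z['R'].T@z['t'];w=z['R'].T@ray
    return c+w*(h-c[2])/w[2]
E
python3 - <<'E'
from h import *
for n in ('scene','side','wrist'):
    im,d,ci=grab(n,n+'0'); print(n,-ci['R'].T@ci['t'],ci['intrinsics'][0])
a=[cv2.imread(f'pics/{n}0.png') for n in('scene','side')]
o=ctrl.get_obs();print(o)
E
```

```text
scene [1298.40391065   13.68288237 1040.81006024] [400.74640292   0.         273.56924712]
side [ -5.28288455 529.1506967  871.65067618] [385.51403333   0.         276.2898885 ]
wrist [ 283.16030181 -563.50371963  383.38029082] [325.1922621    0.         281.48092079]
{'t': 0.15, 'qpos': array([-1.23798688e+00,  4.23641496e-01,  1.63049251e+00,  2.92246266e-05,
        1.08857920e+00, -1.90042381e-02]), 'qvel': array([-0.00203396, -0.00257171, -0.00512954, -0.00132806, -0.00115584,
       -0.00020636]), 'joint_torque': array([ 4.60149076e-04, -5.44984853e+01, -2.73918235e+01,  6.43854216e-02,
        2.04183318e-02, -6.50348102e-05]), 'ee_pos': array([ 215.26892422, -586.31452748,  222.10374965]), 'orientation': array([-3.09202240e+00, -5.49566658e-01,  2.34797871e-04]), 'ft_force': array([-0.17874928, -0.29598067,  0.2658323 ]), 'moment': array([ 0.00175641, -0.01321494,  0.01367817]), 'grasp_force': 0.0, 'width': 88.05881243618965}
```

View pics/scene0.png

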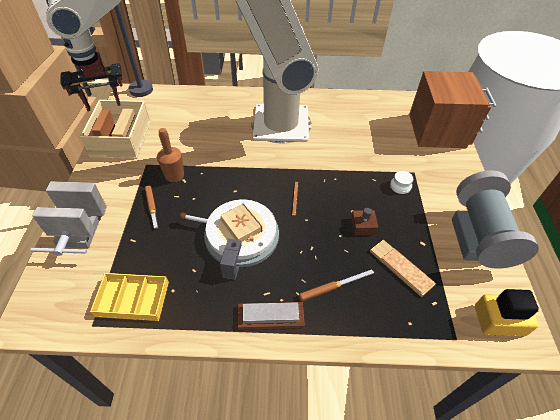

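View pics/side0.png

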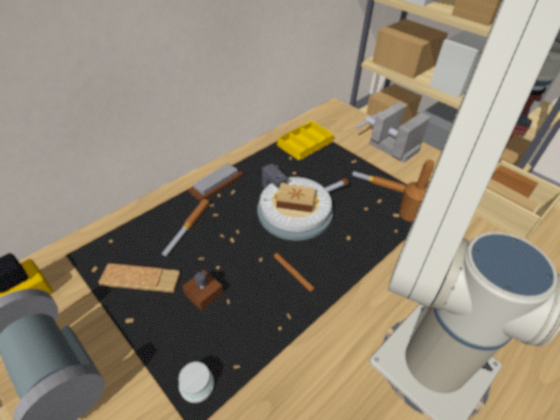

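Scene: turntable centred near (241,232), bracket at (231,258), spoke ball at (184,216), pin knob at (367,213) on parking block, mallet at (170,160). Side view shows the same: pin knob (203,278), bracket (275,178), ball (347,183).

```bash
python3 - <<'E'
from h import *
from scipy.optimize import least_squares
for n in('scene','side'):
    z=load(n+'0');P=cloud(z);im=z['im'].astype(int);X,Y,Z=P[...,0],P[...,1],P[...,2]
    hsv=cv2.cvtColor(z['im'],cv2.COLOR_RGB2HSV)
    box=np.zeros(Z.shape,bool)
    if n=='scene': box[190:285,165:300]=1; c=(232,241)
    else: box[160:245,240:370]=1; c=(205,295)
    # ring: light grey at z~50
    m=box&(abs(Z-50)<6)&(hsv[...,2]>150)&(hsv[...,1]<50)
    p=P[m]; print(n,'ring n',len(p),p.mean(0))
    # white band circle outer fit using hull
    h=cv2.convexHull(p[:,:2].astype(np.float32))[:,0]
    f=least_squares(lambda q:np.hypot(h[:,0]-q[0],h[:,1]-q[1])-108,[p[:,0].mean(),p[:,1].mean()],loss='soft_l1')
    print(' axis',f.x,np.round(f.fun,1)[:12])
    ax=f.x
    rr=np.hypot(X-ax[0],Y-ax[1])
    m=box&(abs(Z-80)<5)&(hsv[...,2]<130)&(hsv[...,1]<90)&(rr>65)
    p=P[m];r=cv2.minAreaRect(p[:,:2].astype(np.float32));print(' bracket',len(p),p.mean(0),r, 'ang',np.arctan2(*(p[:,:2].mean(0)-ax)[::-1]))
    m=box&(rr>122)&(rr<215)&(Z>28)&(Z<62)&(hsv[...,2]>0)
    th=np.arctan2(Y-ax[1],X-ax[0])
    m&=abs(th+1.75)<0.8
    p=P[m];print(' spoke',len(p),p.mean(0),'ang',np.median(th[m]),th[m&(rr>180)].mean(),th[m&(rr<170)].mean(), 'rmax',rr[m].max())
    box[:]=0
    if n=='scene': box[195:245,340:390]=1
    else: box[260:315,175:230]=1
    m=box&(Z>50)&(Z<95);p=P[m];print(' knob',len(p),p.mean(0),p.min(0),p.max(0))
    m=box&(abs(Z-40)<4);p=P[m];print(' block top',len(p),cv2.minAreaRect(p[:,:2].astype(np.float32)))
    print('mallet/others max z around',P[140:190,150:190].reshape(-1,3)[P[140:190,150:190,2].ravel()>60].mean(0) if n=='scene' else '')
a=cv2.imread('pics/scene0.png')[185:295,160:310];b=cv2.imread('pics/side0.png')[150:250,235:375]
cv2.imwrite('pics/crop1.png',np.vstack([cv2.resize(a,(600,300)),cv2.resize(b,(600,300))]))
E
```

```text
scene ring n 1582 [ 562.53713736 -112.18255106   50.40857648]
 axis [ 562.03970743 -111.08663579] [0.1 0.  0.5 1.2 1.3 1.2 0.9 0.8 0.7 1.  0.8 0.1]
 bracket 359 [ 679.5515158  -128.92983053   80.10519991] ((676.9939575195312, -128.7490234375), (40.80162048339844, 90.18290710449219), 81.47982788085938) ang -0.15069064935012785
 spoke 131 [ 531.3723738  -274.56185084   46.26963465] ang -1.7526924937063209 -1.754428670693999 -1.7571986566772786 rmax 201.5641611392664
 knob 83 [515.37173701 276.86953206  75.40975809] [498.82057509 264.8820083   56.67533695] [524.14947612 290.61815486  86.27959937]
 block top 319 ((510.09246826171875, 278.1354064941406), (74.97608947753906, 71.02226257324219), 3.1916651725769043)
mallet/others max z around [ 342.17278517 -362.33372653  122.14934496]
side ring n 1429 [ 546.82669907 -100.44804622   50.01801335]
 axis [ 563.83943019 -108.62358586] [-1.3 -0.2  0.1  0.5  0.4  0.4 -0.3 -0.5 -0.4  0.  -0.2 -0.2]
 bracket 242 [ 677.20129509 -125.95580423   79.97255638] ((678.8795776367188, -125.80043029785156), (42.73579025268555, 93.03943634033203), 81.61196899414062) ang -0.15171793104464437
 spoke 110 [ 527.97463222 -270.47744126   45.28476159] ang -1.7924467945771374 -1.7922754308305582 -1.7868118980628296 rmax 201.7697991969251
 knob 131 [508.34973192 281.91212037  76.0813319 ] [498.53731336 268.27993732  56.78446113] [525.56946361 292.68829851  86.37204967]
 block top 548 ((512.001953125, 279.23431396484375), (72.6072006225586, 71.37869262695312), 3.470057964324951)
mallet/others max z around
```

View pics/crop1.png

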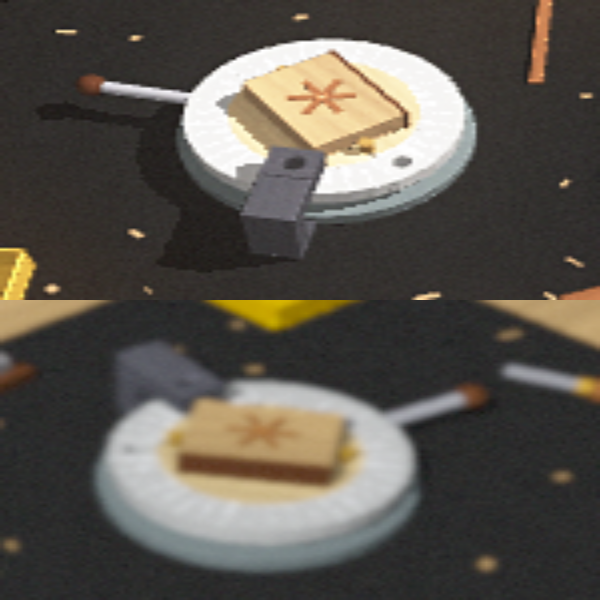

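Emit:
servo_tool:
  rows:
    - [0, 0, 0, 0, 0, -0.3, 87]
    - [0, 0, 0, 0, 0, -0.6, 87]
    - [0, 0, -0.12, 0.2, -0.1, -0.6, 87]
    - [0, 0, -0.24, 0.4, -0.2, -0.6, 87]
    - [0, 0, -0.36, 0.6, -0.3, -0.6, 87]
    - [0, 0, -0.48, 0.8, -0.38, -0.6, 87]
    - [0, 0, -0.6, 0.95, -0.44, -0.6, 87]
    - [0, 0, -0.72, 0.96, -0.445, -0.6, 87]
    - [0, 0, -0.813, 0.96, -0.445, -0.6, 87]
    - [0, 0, -0.813, 0.96, -0.445, -0.6, 87]

```text
t: 1.4
ee_pos: [365.0, -436.7, 342.4]
orientation: [-2.222, -2.221, -0.0]
ft_force: [-0.7, 0.2, -0.3]
width: 86.9
grasp_force: 0.0
```

```bash
python3 - <<'E'
from h import *
z=load('scene0');print('hole',onplane(z,160+402/4,185+160*110/300,50),'guide',onplane(z,160+294/4,185+162*110/300,80))
z=load('side0');print('hole2',onplane(z,235+130/600*140,150+150/3,50))
o=ctrl.get_obs();print(o['ee_pos'],Ro.from_rotvec(o['orientation']).as_matrix().round(3),o['qpos'])
E
```

```text
hole [625.28527823 -45.90255664  50.        ] guide [ 651.27218003 -121.81199183   80.        ]
hole2 [626.82580249 -40.66846462  50.        ]
[ 364.9607529  -436.74629316  342.42568847] [[ 0.  1. -0.]
 [ 1. -0.  0.]
 [ 0. -0. -1.]] [-8.95607954e-01  2.23862696e-01  1.62894265e+00 -4.64178134e-06
  1.28926913e+00 -8.95112547e-01]
```

Emit:
servo_tool:
  rows:
    - [0, 0, 0, 0.25, 0.1, 0, 87]
    - [0, 0, 0, 0.5, 0.2, 0, 87]
    - [0, 0, 0, 0.75, 0.3, 0, 87]
    - [0, 0, 0, 1, 0.4, 0, 87]

```text
t: 1.9
ee_pos: [445.1, -235.5, 342.7]
orientation: [2.226, 2.217, 0.0]
ft_force: [-0.4, -0.0, 0.4]
width: 87.1
grasp_force: 0.0
```

Emit:
servo_tool:
  rows:
    - [0, 0, 0, 0.25, 0.1, 0, 87]
    - [0, 0, 0, 0.5, 0.15, 0, 87]
    - [0, 0, 0, 0.75, 0.2, 0, 87]
    - [0, 0, 0, 1, 0.2, 0, 87]

```text
t: 2.4
ee_pos: [485.1, -35.4, 342.7]
orientation: [2.225, 2.218, 0.0]
ft_force: [0.7, -0.4, 0.6]
width: 87.2
grasp_force: 0.0
```

Emit:
servo_tool:
  rows:
    - [0, 0, 0, 0.25, 0, 0, 87]
    - [0, 0, 0, 0.5, 0.1, 0, 87]
    - [0, 0, 0, 0.75, 0.13, 0.2, 87]
    - [0, 0, 0, 1, 0.13, 0.4, 87]

```text
t: 2.9
ee_pos: [511.3, 162.0, 264.2]
orientation: [2.225, 2.217, 0.003]
ft_force: [0.2, 0.0, 0.4]
width: 86.6
grasp_force: 0.0
```

Emit:
servo_tool:
  rows:
    - [0, 0, 0, 0.25, 0, 0.2, 87]
    - [0, 0, 0, 0.5, 0, 0.3, 87]
    - [0, 0, 0, 0.58, 0, 0.4, 87]
    - [0, 0, 0, 0.58, 0, 0.4, 87]
    - [0, 0, 0, 0.58, 0, 0.4, 87]

```text
t: 3.52
ee_pos: [511.0, 275.3, 185.4]
orientation: [2.223, 2.22, 0.0]
ft_force: [-0.3, -0.3, -1.2]
width: 87.5
grasp_force: 0.0
```

```bash
python3 - <<'E'
from h import *
im,d,ci=grab('wrist','w1');grab('scene','s1')
print(ctrl.get_obs()['ee_pos'],-ci['R'].T@ci['t'],ci['R'])
E
```

```text
[511.34427641 275.35508428 185.90756448] [510.83359105 345.82928309 346.74844673] [[ 9.99999974e-01 -2.35191717e-05  2.26461731e-04]
 [-8.27047102e-05 -9.64230885e-01  2.65063753e-01]
 [ 2.12127316e-04 -2.65063764e-01 -9.64230862e-01]]
```

View pics/w1.png

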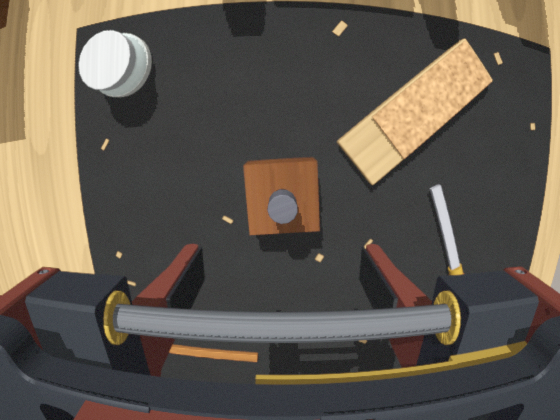

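The wrist view shows the knob at (283,208) on the block, between the open fingers.

```bash
python3 - <<'E'
from h import *
z=load('w1');hsv=cv2.cvtColor(z['im'],cv2.COLOR_RGB2HSV)
m=np.zeros(hsv.shape[:2],np.uint8);m[185:230,262:305]=((hsv[185:230,262:305,1]<70)&(hsv[185:230,262:305,2]>70))*255
c=max(cv2.findContours(m,0,2)[0],key=cv2.contourArea);print(cv2.boundingRect(c),cv2.minEnclosingCircle(c))
(u,v),r=cv2.minEnclosingCircle(c)
print(onplane(z,u,v,75,True),onplane(z,u,v,82,True), 'diam px->mm',2*r*270/325)
d=z['d'];print(d[200:215,278:290].mean())
hb=z['im'].astype(int);m=((hb[...,0]-hb[...,2]>25)&(hb[...,0]>80)).astype(np.uint8);m[:150]=0;m[240:]=0;m[:,:238]=0;m[:,326:]=0
m=cv2.morphologyEx(m,cv2.MORPH_CLOSE,np.ones((41,41)))
c=max(cv2.findContours(m,0,2)[0],key=cv2.contourArea);b=cv2.boxPoints(cv2.minAreaRect(c));print(np.mean([onplane(z,*q,40,True) for q in b],0),b)
P=cloud(load('s1'))
E
```

```text
(267, 189, 31, 35) ((282.0, 206.0), 17.262775421142578)
[511.34033033 278.65250095  75.        ] [511.32727717 280.38291553  82.        ] diam px->mm 28.682765315129206
271.9714
[511.15458317 279.63666186  40.        ] [[242.28857 160.1427 ]
 [316.68076 155.67917]
 [321.18494 230.7489 ]
 [246.79276 235.21243]]
```

Emit:
servo_tool:
  rows:
    - [0, 0, 0, 0.02, 0, 0.2, 87]
    - [0, 0, 0, 0.02, 0, 0.4, 87]
    - [0, 0, 0, 0.02, 0, 0.55, 87]
    - [0, 0, 0, 0.02, 0, 0.65, 87]
    - [0, 0, 0, 0.02, 0, 0.67, 87]
    - [0, 0, 0, 0.02, 0, 0.67, 40]
    - [0, 0, 0, 0.02, 0, 0.67, 20]
    - [0, 0, 0, 0.02, 0, 0.67, 20]
    - [0, 0, 0, 0.02, 0, 0.67, 20]
    - [0, 0, 0, 0.02, 0, 0.67, 20]

```text
t: 4.88
ee_pos: [510.7, 280.6, 51.0]
orientation: [2.221, 2.222, 0.001]
ft_force: [-0.4, -0.9, 0.7]
width: 40.6
grasp_force: 0.0
```

Emit:
servo_tool:
  rows:
    - [0, 0, 0, 0, 0, 0, 20]
    - [0, 0, 0, 0, 0, 0, 20]
    - [0, 0, 0, 0, 0, 0, 20]
    - [0, 0, 0, 0, 0, 0, 20]
    - [0, 0, 0, 0, 0, 0, 20]
    - [0, 0, 0, 0, 0, 0, 20]

```text
t: 5.62
ee_pos: [510.5, 280.5, 50.7]
orientation: [-2.221, -2.222, 0.0]
ft_force: [-0.7, 0.0, 0.2]
width: 25.4
grasp_force: 30.0
```

Emit:
servo_tool:
  rows:
    - [0, 0, 0, 0, 0, -0.15, 20]
    - [0, 0, 0, 0, 0, -0.35, 20]
    - [0, 0, 0, 0, 0, -0.55, 20]
    - [0, 0, 0, -0.1, 0.1, -0.65, 20]
    - [0, 0, 0, -0.3, 0.2, -0.65, 20]
    - [0, 0, 0, -0.55, 0.3, -0.65, 20]
    - [0, 0, 0, -0.8, 0.4, -0.65, 20]
    - [0, 0, 0, -1, 0.5, -0.65, 20]

```text
t: 6.62
ee_pos: [611.0, 78.5, 180.6]
orientation: [-2.222, -2.221, 0.0]
ft_force: [1.5, -0.0, -1.1]
width: 25.3
grasp_force: 30.0
```

Emit:
servo_tool:
  rows:
    - [0, 0, 0, -0.25, 0.1, 0, 20]
    - [0, 0, 0, -0.5, 0.2, 0, 20]
    - [0, 0, 0, -0.75, 0.21, 0, 20]
    - [0, 0, 0, -0.9, 0.21, 0, 20]
    - [0, 0, 0, -1, 0.21, 0, 20]
    - [0, 0, 0, -1, 0.21, 0, 20]
    - [0, 0, 0, -1, 0.21, 0, 20]

```text
t: 7.5
ee_pos: [652.7, -118.4, 180.7]
orientation: [-2.22, -2.222, -0.0]
ft_force: [-0.1, -0.7, -1.1]
width: 25.3
grasp_force: 30.0
```

```bash
python3 - <<'E'
from h import *
im,d,ci=grab('wrist','w2');grab('scene','s2');grab('side','d2')
print(ctrl.get_obs()['ee_pos'],-ci['R'].T@ci['t'])
im=cv2.imread('pics/w2.png');a=cv2.resize(im[120:330,140:420],(800,600),interpolation=cv2.INTER_CUBIC);cv2.imwrite('pics/w2c.png',a)
E
```

```text
[ 652.87923769 -118.18944458  180.82104811] [652.51098138 -47.99925823 342.09870205]
```

View pics/w2c.png

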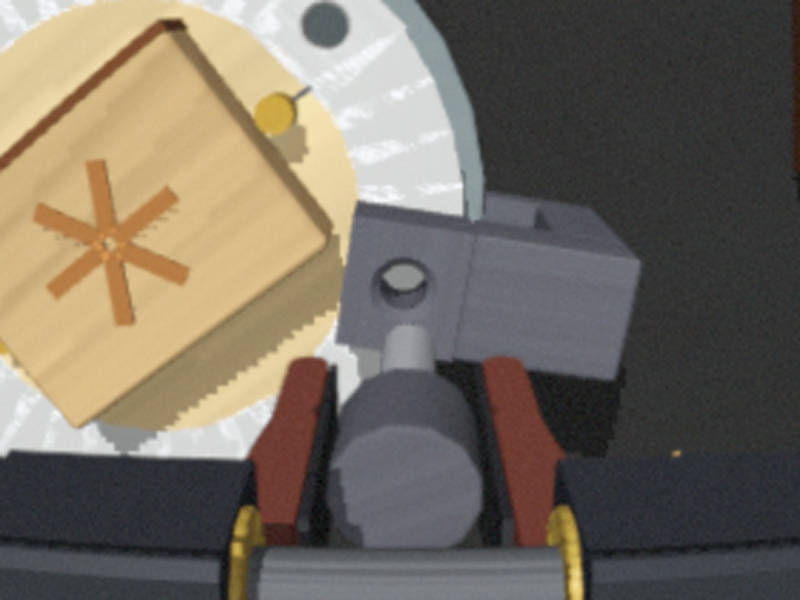

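The wrist crop shows the guide mouth at crop (402,282), the pin's shank foot at about (408,337), and the ring hole at (325,25).

```bash
python3 - <<'E'
from h import *
z=load('w2');s=800/280;f=lambda u,v,h:onplane(z,140+u/s,120+v/s,h,True).round(1)
print('guide',f(402,282,80),f(375,282,80),f(430,282,80),'top/bot',f(402,256,80),f(402,309,80))
print('foot',f(408,337,139.8),'front edge',f(408,325,139.8),'L R',f(384,340,139.8),f(433,340,139.8))
print('hole',f(325,25,50))
q=z['im'][195:245,265:300];cv2.imwrite('pics/w2d.png',cv2.resize(q[:,:,::-1],(560,800)[:2] if 0 else (420,600),interpolation=cv2.INTER_NEAREST))
# scene & side guide mouths unaffected
E
```

```text
guide [ 651.9 -123.6   80. ] [ 644.  -123.6   80. ] [ 660.1 -123.6   80. ] top/bot [ 651.9 -115.7   80. ] [ 651.9 -131.9   80. ]
foot [ 653.5 -119.6  139.8] front edge [ 653.5 -116.6  139.8] L R [ 647.9 -120.3  139.8] [ 659.2 -120.3  139.8]
hole [627.7 -49.1  50. ]
```

View pics/w2d.png

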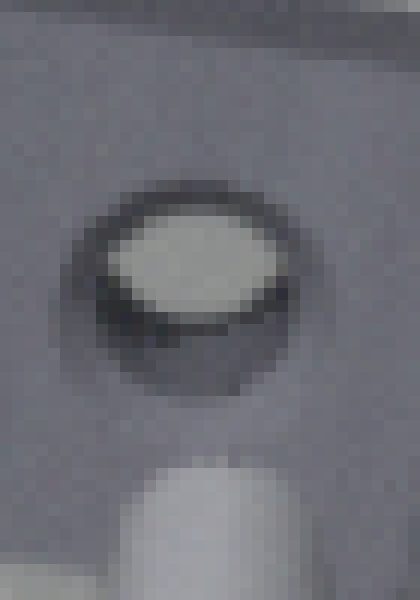

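Emit:
servo_tool:
  rows:
    - [0, 0, 0, -0.018, -0.006, 0, 20]
    - [0, 0, 0, -0.018, -0.006, 0.1, 20]
    - [0, 0, 0, -0.018, -0.006, 0.2, 20]
    - [0, 0, 0, -0.018, -0.006, 0.26, 20]
    - [0, 0, 0, -0.018, -0.006, 0.265, 20]
    - [0, 0, 0, -0.018, -0.006, 0.265, 20]

```text
t: 8.4
ee_pos: [651.8, -123.1, 127.8]
orientation: [2.221, 2.222, 0.0]
ft_force: [0.5, 0.5, -1.3]
width: 25.3
grasp_force: 30.0
```

```bash
python3 - <<'E'
from h import *
im,d,ci=grab('wrist','w3');grab('scene','s3');grab('side','d3')
o=ctrl.get_obs();print(o['ee_pos'],o['ft_force'])
w=cv2.imread('pics/w3.png')[190:250,250:315];s=cv2.imread('pics/scene3.png' if 0 else 'pics/s3.png')[215:265,205:265];d=cv2.imread('pics/d3.png')[140:200,240:305]
cv2.imwrite('pics/m3.png',np.hstack([cv2.resize(q,(266,300),interpolation=cv2.INTER_CUBIC) for q in(w,s,d)]))
E
```

```text
[ 652.09108389 -123.16302882  128.47688618] [-0.79209857 -0.21384653 -1.52174533]
```

View pics/m3.png

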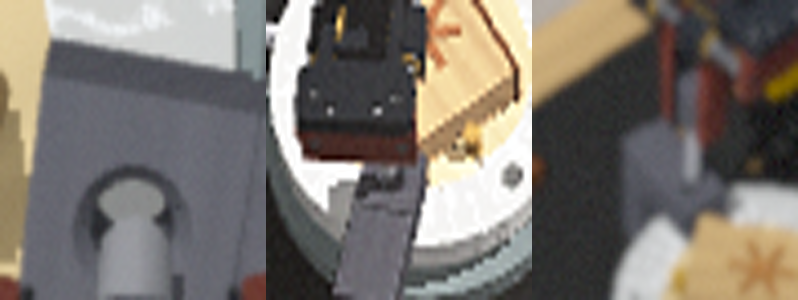

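The wrist crop shows the shank just over the mouth, centred in x but apparently slightly to −y; I check by intensity profile.

```bash
python3 - <<'E'
from h import *
z=load('w3');g=cv2.cvtColor(z['im'],cv2.COLOR_RGB2GRAY)
print(g[218:252,276:292:2].T); print(g[228,262:304]);print(g[240,262:304])
for v in (222,223,224,225,226,232,233,234,235,236,246,247,248,249): print(v,onplane(z,283,v,80,True)[1].round(2),onplane(z,283,v,88,True)[1].round(2),onplane(z,283,v,90,True)[1].round(2))
E
```

```text
[[107 105 106 106 107  98  77  59  65  82 132 139 139 139 130  95  61  73
  115 136 138 139 139 142 146 145 143 146 148 148 140 114  86  80]
 [107 105 101 105  99  84  59  68 102 133 139 139 137 139 139 140 140 146
  148 151 151 152 151 152 153 154 153 152 152 154 144  94  79  83]
 [106 105 105 106  96  67  57  74 121 136 138 140 137 137 139 142 151 153
  153 154 153 155 154 153 154 153 156 156 153 152 144  99  82  80]
 [104 101 106 103 101  72  60  81 135 139 138 140 136 140 140 148 152 153
  153 155 154 154 153 153 155 154 152 154 153 155 143 106  83  85]
 [105 103 104 105 101  71  60  72 120 136 140 139 138 139 140 144 149 147
  149 147 147 148 149 148 150 149 149 148 147 148 137 102  82  81]
 [104 103 104 104 100  91  66  67  93 131 137 134 139 137 138 135 139 141
  137 138 138 138 138 140 139 139 139 139 136 135 129 102  82  75]
 [105 108 103 105 105 104  78  63  69  97 133 136 138 137 126  68  68 111
  129 130 127 128 127 127 128 125 126 129 126 126 122 107  82  78]
 [105 104 103 105 105 106  99  90  71  75  76  83  85  71  45  44  52  72
   79  96 112 111 112 107 112 110 112 110 114 109 110 100  87  75]]
[105 103 102 105 102 104 107 105  90  68  59  62  68 108 132 137 139 137
 138 139 138 139 140 138 137 136 133 101  76  74  76  82 105 110 111 109
 104 108 104 103 104 102]
[103 104 102 107 106 101  96  90  88  92  90  88 103 131 139 150 151 154
 154 154 153 154 149 141 138 135 127 120 112  99 107 112 105 105 106 102
 104 103 102 103 105 104]
222 -115.4 -113.0 -112.4
223 -116.11 -113.68 -113.07
224 -116.81 -114.36 -113.74
225 -117.51 -115.03 -114.41
226 -118.22 -115.71 -115.08
232 -122.48 -119.81 -119.14
233 -123.2 -120.5 -119.83
234 -123.91 -121.19 -120.51
235 -124.63 -121.88 -121.19
236 -125.35 -122.57 -121.88
246 -132.64 -129.58 -128.82
247 -133.38 -130.29 -129.52
248 -134.12 -131.01 -130.23
249 -134.86 -131.72 -130.93
```

Aligned to within 1 mm after all (mouth centre y≈−125.7, pin y≈−125.5). Descend gently.

Emit:
servo_tool:
  rows:
    - [0, 0, 0, 0, 0, 0.02, 20]
    - [0, 0, 0, 0, 0, 0.035, 20]
    - [0, 0, 0, 0, 0, 0.05, 20]
    - [0, 0, 0, 0, 0, 0.065, 20]
    - [0, 0, 0, 0, 0, 0.08, 20]

```text
t: 9.18
ee_pos: [651.6, -123.1, 111.5]
orientation: [-2.221, -2.222, 0.0]
ft_force: [-0.1, -0.6, -0.3]
width: 25.8
grasp_force: 30.0
```

Emit:
servo_tool:
  rows:
    - [0, 0, 0, 0, 0, 0.015, 20]
    - [0, 0, 0, 0, 0, 0.03, 20]
    - [0, 0, 0, 0, 0, 0.045, 20]
    - [0, 0, 0, 0, 0, 0.06, 20]
    - [0, 0, 0, 0, 0, 0.075, 20]
    - [0, 0, 0, 0, 0, 0.085, 20]
    - [0, 0, 0, 0, 0, 0.085, 20]

```text
t: 10.05
ee_pos: [651.5, -123.0, 94.6]
orientation: [-2.221, -2.222, 0.0]
ft_force: [0.5, 0.2, -0.3]
width: 25.6
grasp_force: 30.0
```

Emit:
servo_tool:
  rows:
    - [0, 0, 0, 0, 0, 0.01, 20]
    - [0, 0, 0, 0, 0, 0.012, 20]
    - [0, 0, 0, 0, 0, 0.012, 40]
    - [0, 0, 0, 0, 0, 0.012, 60]
    - [0, 0, 0, 0, 0, 0.012, 70]
    - [0, 0, 0, 0, 0, 0.012, 70]
    - [0, 0, 0, 0, 0, 0.012, 70]
    - [0, 0, 0, 0, 0, 0.012, 70]
    - [0, 0, 0, 0, 0, 0.012, 70]

```text
t: 11.18
ee_pos: [651.6, -123.0, 92.4]
orientation: [-2.221, -2.222, -0.0]
ft_force: [0.3, 0.2, -0.3]
width: 69.9
grasp_force: 0.0
```

Emit:
servo_tool:
  rows:
    - [0, 0, 0, 0, 0, -0.1, 70]
    - [0, 0, 0, 0, 0, -0.25, 70]
    - [0, 0, 0, 0, 0, -0.4, 70]
    - [0, 0, 0, 0, 0, -0.4, 70]

```text
t: 11.68
ee_pos: [653.7, -123.5, 176.4]
orientation: [2.217, 2.218, 0.006]
ft_force: [-0.5, -0.3, -0.4]
width: 69.9
grasp_force: 0.0
```

```bash
python3 - <<'E'
from h import *
im,d,ci=grab('wrist','w4');s,sd,_=grab('scene','s4')
o=ctrl.get_obs();print(o['ee_pos'],o['ft_force'],o['width'])
w=cv2.imread('pics/w4.png')[150:330,160:400]
cv2.imwrite('pics/m4.png',cv2.resize(w,(640,480),interpolation=cv2.INTER_CUBIC))
E
```

```text
[ 651.5808568  -123.07012648  172.93876716] [0.65447462 0.18983036 0.73181533] 70.1860060597393
```

View pics/m4.png

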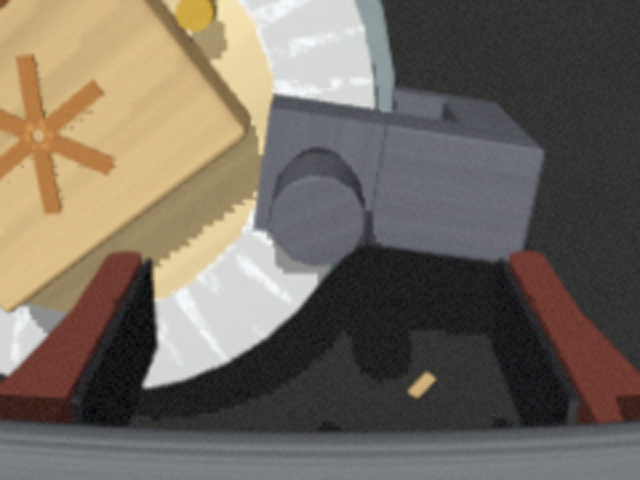

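The pin stands upright in the guide (knob at crop (318,220)), released. Now to the spoke, fingers shut.

Emit:
servo_tool:
  rows:
    - [0, 0, 0.03, -0.15, -0.1, 0, 30]
    - [0, 0, 0.06, -0.4, -0.25, 0, 10]
    - [0, 0, 0.1, -0.6, -0.36, 0, 0]
    - [0, 0, 0.135, -0.71, -0.425, 0, 0]
    - [0, 0, 0.135, -0.71, -0.425, 0.2, 0]
    - [0, 0, 0.135, -0.71, -0.425, 0.4, 0]
    - [0, 0, 0.135, -0.71, -0.425, 0.5, 0]
    - [0, 0, 0.135, -0.71, -0.425, 0.5, 0]
    - [0, 0, 0.135, -0.71, -0.425, 0.5, 0]

```text
t: 12.9
ee_pos: [567.5, -265.3, 73.3]
orientation: [2.433, 1.986, 0.001]
ft_force: [1.5, 0.5, 0.6]
width: 0.6
grasp_force: 0.0
```

```bash
python3 - <<'E'
from h import *
im,d,ci=grab('wrist','w5');grab('side','d5')
o=ctrl.get_obs();print(o['ee_pos'],o['width'],Ro.from_rotvec(o['orientation']).as_matrix().round(3)[:,1])
cv2.imwrite('pics/m5.png',np.hstack([cv2.resize(cv2.imread('pics/w5.png'),(480,360)),cv2.resize(cv2.imread('pics/d5.png')[130:250,240:400],(320,240))[:240].copy() if 0 else cv2.resize(cv2.imread('pics/d5.png')[110:290,230:390],(320,360))]))
E
```

```text
[ 567.73662908 -265.48477703   73.85952773] 0.8646591367832953 [ 0.98  -0.2    0.002]
```

View pics/m5.png

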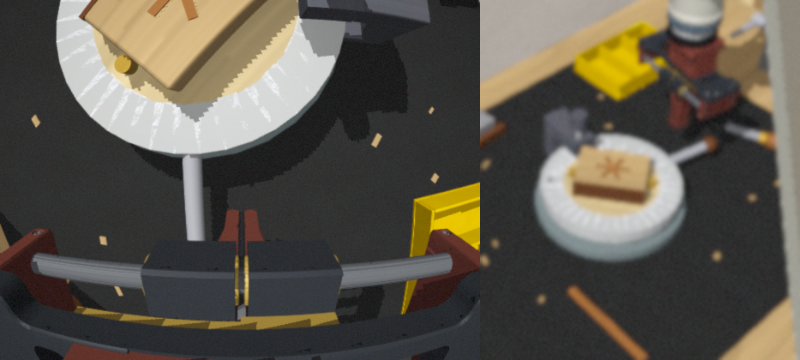

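Wrist: the spoke (195,195) lies just left of the shut fingers (240,240) and parallel. Descend beside it, then close up.

Emit:
servo_tool:
  rows:
    - [0, 0, 0, 0, 0, 0.1, 0]
    - [0, 0, 0, 0, 0, 0.2, 0]
    - [0, 0, 0, 0, 0, 0.225, 0]
    - [0, 0, 0, 0, -0.02, 0.225, 0]
    - [0, 0, 0, 0, -0.04, 0.225, 0]
    - [0, 0, 0, 0, -0.055, 0.225, 0]
    - [0, 0, 0, 0, -0.07, 0.225, 0]
    - [0, 0, 0, 0, -0.085, 0.225, 0]
    - [0, 0, 0, 0, -0.1, 0.225, 0]

```text
t: 14.12
ee_pos: [547.3, -261.2, 27.6]
orientation: [2.433, 1.985, 0.001]
ft_force: [1.7, -1.3, -0.1]
width: 0.4
grasp_force: 0.7
```

```bash
cat > p.py <<'E'
# arc plan: prints tool-frame rows rel. current pose for advancing by each a (rad) about axis
import sys; from h import *
o=ctrl.get_obs();p=o['ee_pos'];R=Ro.from_rotvec(o['orientation']).as_matrix();ax=np.array([563,-111.3])
r=p[:2]-ax;print('r,th',np.hypot(*r),np.arctan2(r[1],r[0]),'z',p[2],'ft',o['ft_force'].round(1),'ft tool',(R.T@o['ft_force']).round(1))
for a in np.arange(1,10)*float(sys.argv[1]):
    c,s=np.cos(-a),np.sin(-a);q=ax+np.array([[c,-s],[s,c]])@r
    print(round(a,3),[0,0,round(a/1.5,3),*np.round(R.T@np.append(q-p[:2],0)/200,3)])
E
python3 p.py 0.04
```

```text
r,th 150.74065809433841 -1.6754139552939922 z 27.595918787361338 ft [ 1.7 -1.3 -0.1] ft tool [-0.9  1.9  0.1]
0.04 [0, 0, np.float64(0.027), np.float64(-0.002), np.float64(-0.03), np.float64(-0.0)]
0.08 [0, 0, np.float64(0.053), np.float64(-0.003), np.float64(-0.06), np.float64(-0.0)]
0.12 [0, 0, np.float64(0.08), np.float64(-0.003), np.float64(-0.09), np.float64(-0.0)]
0.16 [0, 0, np.float64(0.107), np.float64(-0.002), np.float64(-0.12), np.float64(-0.0)]
0.2 [0, 0, np.float64(0.133), np.float64(0.0), np.float64(-0.15), np.float64(-0.0)]
0.24 [0, 0, np.float64(0.16), np.float64(0.004), np.float64(-0.18), np.float64(-0.0)]
0.28 [0, 0, np.float64(0.187), np.float64(0.009), np.float64(-0.21), np.float64(-0.0)]
0.32 [0, 0, np.float64(0.213), np.float64(0.015), np.float64(-0.24), np.float64(-0.0)]
0.36 [0, 0, np.float64(0.24), np.float64(0.022), np.float64(-0.269), np.float64(-0.0)]
```

Contact with about 2 N. Hole offset says about 0.9 rad to go; first sweep 0.36 rad.

Emit:
servo_tool:
  rows:
    - [0, 0, 0.013, -0.001, -0.015, 0, 0]
    - [0, 0, 0.033, -0.002, -0.037, 0, 0]
    - [0, 0, 0.06, -0.003, -0.067, 0, 0]
    - [0, 0, 0.087, -0.003, -0.098, 0, 0]
    - [0, 0, 0.113, -0.002, -0.128, 0, 0]
    - [0, 0, 0.14, 0.001, -0.158, 0, 0]
    - [0, 0, 0.167, 0.005, -0.188, 0, 0]
    - [0, 0, 0.193, 0.01, -0.217, 0, 0]
    - [0, 0, 0.22, 0.017, -0.247, 0, 0]
    - [0, 0, 0.24, 0.022, -0.269, 0, 0]

```text
t: 15.38
ee_pos: [495.0, -246.0, 27.5]
orientation: [2.752, 1.515, 0.0]
ft_force: [2.3, -0.5, 0.6]
width: 0.4
grasp_force: 0.9
```

```bash
python3 p.py 0.04 | head -1; python3 - <<'E'
from h import *
z=grab('scene','s6');im=cv2.imread('pics/s6.png')
E
```

```text
r,th 150.8366681056992 -2.0382906641351224 z 27.48262520406807 ft [ 2.3 -0.5  0.6] ft tool [ 0.8  2.3 -0.6]
```

Pushing smoothly at ~2 N (bearing friction only). Another 0.36 rad.

Emit:
servo_tool:
  rows:
    - [0, 0, 0.013, -0.001, -0.015, 0, 0]
    - [0, 0, 0.033, -0.002, -0.037, 0, 0]
    - [0, 0, 0.06, -0.003, -0.067, 0, 0]
    - [0, 0, 0.087, -0.003, -0.098, 0, 0]
    - [0, 0, 0.113, -0.002, -0.128, 0, 0]
    - [0, 0, 0.14, 0.001, -0.158, 0, 0]
    - [0, 0, 0.167, 0.005, -0.188, 0, 0]
    - [0, 0, 0.193, 0.01, -0.217, 0, 0]
    - [0, 0, 0.22, 0.017, -0.247, 0, 0]
    - [0, 0, 0.24, 0.022, -0.269, 0, 0]

```text
t: 16.68
ee_pos: [451.8, -213.4, 27.4]
orientation: [-2.979, -0.999, 0.0]
ft_force: [0.9, -0.6, -0.4]
width: 0.3
grasp_force: 0.9
```

```bash
python3 p.py 0.01; python3 - <<'E'
from h import *
im,d,ci=grab('scene','s7');z=load('s7')
# ring hole: dark spot on the ring at r=90
ax=np.array([563,-111.3]);g=cv2.cvtColor(im,cv2.COLOR_RGB2GRAY)
c=-z['R'].T@z['t']
for a in np.arange(-0.3,0.9,0.04):
    X=np.array([ax[0]+90*np.cos(a),ax[1]+90*np.sin(a),50]);q=z['K']@(z['R']@X+z['t']);u,v=(q[:2]/q[2]).round().astype(int);print(round(a,2),g[v,u],end=' ')
E
```

```text
r,th 150.96396714846728 -2.39926366837925 z 27.371950436838453 ft [ 0.9 -0.6 -0.4] ft tool [0.3 1.  0.4]
0.01 [0, 0, np.float64(0.007), np.float64(-0.001), np.float64(-0.008), np.float64(0.0)]
0.02 [0, 0, np.float64(0.013), np.float64(-0.001), np.float64(-0.015), np.float64(0.0)]
0.03 [0, 0, np.float64(0.02), np.float64(-0.002), np.float64(-0.023), np.float64(0.0)]
0.04 [0, 0, np.float64(0.027), np.float64(-0.002), np.float64(-0.03), np.float64(0.0)]
0.05 [0, 0, np.float64(0.033), np.float64(-0.003), np.float64(-0.038), np.float64(0.0)]
0.06 [0, 0, np.float64(0.04), np.float64(-0.003), np.float64(-0.045), np.float64(0.0)]
0.07 [0, 0, np.float64(0.047), np.float64(-0.003), np.float64(-0.053), np.float64(0.0)]
0.08 [0, 0, np.float64(0.053), np.float64(-0.003), np.float64(-0.06), np.float64(0.0)]
0.09 [0, 0, np.float64(0.06), np.float64(-0.003), np.float64(-0.068), np.float64(0.0)]
-0.3 76 -0.26 115 -0.22 114 -0.18 97 -0.14 92 -0.1 115 -0.06 113 -0.02 133 0.02 76 0.06 140 0.1 126 0.14 235 0.18 250 0.22 255 0.26 246 0.3 244 0.34 245 0.38 252 0.42 253 0.46 244 0.5 244 0.54 252 0.58 251 0.62 244 0.66 245 0.7 254 0.74 252 0.78 244 0.82 245 0.86 249
```

Now slow: 0.09 rad at about 12 mm/s.

Emit:
servo_tool:
  rows:
    - [0, 0, 0.007, -0.001, -0.008, 0, 0]
    - [0, 0, 0.013, -0.001, -0.015, 0, 0]
    - [0, 0, 0.02, -0.002, -0.023, 0, 0]
    - [0, 0, 0.027, -0.002, -0.03, 0, 0]
    - [0, 0, 0.033, -0.003, -0.038, 0, 0]
    - [0, 0, 0.04, -0.003, -0.045, 0, 0]
    - [0, 0, 0.047, -0.003, -0.053, 0, 0]
    - [0, 0, 0.053, -0.003, -0.06, 0, 0]
    - [0, 0, 0.06, -0.003, -0.068, 0, 0]

```text
t: 17.85
ee_pos: [443.3, -203.0, 27.4]
orientation: [-3.02, -0.865, 0.0]
ft_force: [-0.4, -2.3, -0.7]
width: 0.3
grasp_force: 0.8
```

Emit:
servo_tool:
  rows:
    - [0, 0, 0.007, -0.001, -0.008, 0, 0]
    - [0, 0, 0.013, -0.001, -0.015, 0, 0]
    - [0, 0, 0.02, -0.002, -0.023, 0, 0]
    - [0, 0, 0.027, -0.002, -0.03, 0, 0]

```text
t: 18.35
ee_pos: [439.8, -198.1, 27.4]
orientation: [-3.037, -0.804, 0.0]
ft_force: [-0.0, -1.5, -0.5]
width: 0.3
grasp_force: 0.7
```

Emit:
servo_tool:
  rows:
    - [0, 0, 0.007, -0.001, -0.008, 0, 0]
    - [0, 0, 0.013, -0.001, -0.015, 0, 0]

```text
t: 18.6
ee_pos: [438.1, -195.6, 27.4]
orientation: [-3.045, -0.774, 0.0]
ft_force: [-0.0, -1.4, 0.1]
width: 0.5
grasp_force: 0.7
```

Emit:
servo_tool:
  rows:
    - [0, 0, 0.007, -0.001, -0.008, 0, 0]
    - [0, 0, 0.013, -0.001, -0.015, 0, 0]

```text
t: 18.85
ee_pos: [436.5, -193.1, 27.4]
orientation: [-3.052, -0.745, 0.0]
ft_force: [-0.5, -1.3, -0.2]
width: 0.4
grasp_force: 0.7
```

Emit:
servo_tool:
  rows:
    - [0, 0, 0.007, -0.001, -0.008, 0, 0]

```text
t: 18.98
ee_pos: [435.6, -191.8, 27.4]
orientation: [3.056, 0.729, 0.0]
ft_force: [0.0, -1.9, -0.2]
width: 0.6
grasp_force: 0.7
```

Emit:
servo_tool:
  rows:
    - [0, 0, 0.007, -0.001, -0.008, 0, 0]

```text
t: 19.1
ee_pos: [434.8, -190.4, 27.4]
orientation: [3.06, 0.712, 0.0]
ft_force: [-0.4, -1.2, -0.2]
width: 0.7
grasp_force: 0.7
```

```bash
python3 p.py 0.005 | head -1; python3 - <<'E'
from h import *
im,d,ci=grab('scene','s8');z=load('s8');P=cloud(z)
m=(abs(P[...,0]-652)<18)&(abs(P[...,1]+125)<18)&(P[...,2]>84);p=P[m];print(len(p),p[:,2].max(),np.percentile(p[:,2],95))
E
```

```text
r,th 150.6926680327996 -2.588622148591276 z 27.361246176102714 ft [-0.4 -1.2 -0.2] ft tool [-0.9  1.   0.2]
98 122.455849319925 121.00972248806286
```

Emit:
servo_tool:
  rows:
    - [0, 0, 0.007, -0.001, -0.008, 0, 0]
    - [0, 0, 0.013, -0.001, -0.015, 0, 0]

```text
t: 19.4
ee_pos: [433.2, -187.8, 27.3]
orientation: [-3.066, -0.683, 0.0]
ft_force: [0.6, -0.8, -0.7]
width: 0.8
grasp_force: 0.7
```

```bash
cat > k.py <<'E'
from h import *
im,d,ci=grab('scene','sk');z=load('sk');P=cloud(z)
m=(abs(P[...,0]-652)<18)&(abs(P[...,1]+125)<18)&(P[...,2]>84);p=P[m];print(len(p),p[:,2].max().round(1),ctrl.get_obs()['ft_force'].round(1))
E
python3 k.py
```

```text
87 111.5 [ 0.5 -0.9  0.2]
```

```bash
python3 k.py; python3 p.py 0.003|head -4
```

```text
87 110.7 [0.3 0.3 0.2]
r,th 150.66734054503007 -2.6096576612897913 z 27.361520471688287 ft [0.3 0.3 0.2] ft tool [ 0.4 -0.2 -0.2]
0.003 [0, 0, np.float64(0.002), np.float64(-0.0), np.float64(-0.002), np.float64(0.0)]
0.006 [0, 0, np.float64(0.004), np.float64(-0.0), np.float64(-0.005), np.float64(0.0)]
0.009 [0, 0, np.float64(0.006), np.float64(-0.001), np.float64(-0.007), np.float64(0.0)]
```

```bash
cat > k.py <<'E'
from h import *
im,d,ci=grab('scene','sk')
for t in('s8','sk'):
    z=load(t);P=cloud(z);m=(abs(P[...,0]-652)<20)&(abs(P[...,1]+125)<20)&(P[...,2]>84);p=P[m];print(t,len(p),np.percentile(p[:,2],[10,30,50,70,90,95]).round(1))
print(ctrl.get_obs()['ft_force'].round(1))
E
python3 k.py; python3 -c "
from h import *
a=[cv2.resize(cv2.imread(f'pics/{t}.png')[220:275,200:275],(400,300),interpolation=cv2.INTER_CUBIC) for t in('s8','sk')]
cv2.imwrite('pics/m8.png',np.hstack(a))"
```

```text
s8 98 [ 99.3 110.5 117.3 118.8 120.2 121. ]
sk 90 [ 90.5  99.4 104.7 106.3 107.4 108.3]
[ 0.2 -0.6  0.1]
```

View pics/m8.png

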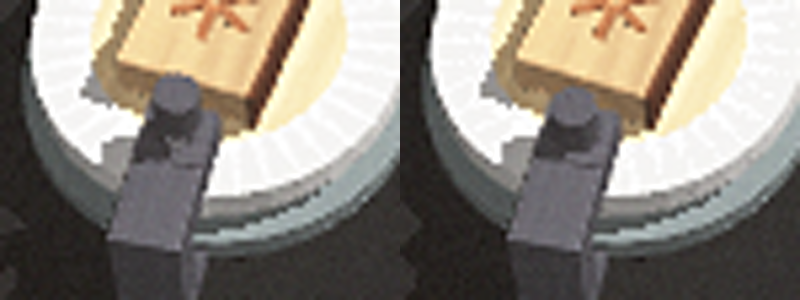

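Left (before): knob high at (177,92). Right (after): it has dropped, to (173,105) in its half. I check whether the drop is the full 16 mm.

```bash
python3 - <<'E'
from h import *
for t in('s8','sk'):
    z=load(t);g=cv2.cvtColor(z['im'],cv2.COLOR_RGB2GRAY);
    print(t);print(g[228:256,228:238:3].T)
for h in (122,114,110,106,96,80):
    q=z['K']@(z['R']@np.array([652,-125.,h])+z['t']);q2=z['K']@(z['R']@np.array([639,-123.,h])+z['t']);print(h,(q/q[2])[:2].round(1),(q2/q2[2])[:2].round(1))
E
```

```text
s8
[[220 219 219 219 198 105 112 111 100 113  88  78  89  96  53  58  62  62
   64  64  61  94 108 108 108 106 108 108]
 [212 209 210 214 228 138 107 111 113 112 109 112  68  58  58  57  58 105
   71  57  56  97 119 109 108 113 110 110]
 [223 223 219 223 225 200 102 111 110 110 113 111  96  59  64  65  62  93
  106 114 109 117  89 109 106 110 112 110]
 [225 219 217 210 210 214 215 142 107 103  90  90  87  82  89 104 115 105
  111 116 113 113  93 133 110  95  70  76]]
sk
[[221 216 217 220 189 103 110 114 110 114 113 103  99  64  45  56  55  54
   68  60  64  87 110 103 106 108 110 109]
 [211 209 211 219 227 180  99 105 112  95 103 107 110 113 111  61  57  60
   55  58 110  96 115 107 107 111 109 108]
 [221 221 222 221 223 233 180 106 105 108 109 105 108 110 102  66  68  59
   66  62 111 119  85 112 108 111 114 115]
 [222 219 212 210 209 212 214 154  97 112 113 115 110  97  95  91 104  91
  107 119 113 110  94 128 108  97  72  81]]
122 [231.2 236.1] [232.4 232.4]
114 [231.5 237.8] [232.6 234.1]
110 [231.6 238.6] [232.7 234.9]
106 [231.7 239.4] [232.8 235.7]
96 [231.9 241.4] [233.1 237.7]
80 [232.4 244.6] [233.5 240.9]
```

Consistent with about 13–16 mm. Now lean gently and see where it locks.

Emit:
servo_tool:
  rows:
    - [0, 0, 0.004, 0, -0.005, 0, 0]
    - [0, 0, 0.008, -0.001, -0.01, 0, 0]

```text
t: 19.8
ee_pos: [432.3, -186.2, 27.4]
orientation: [3.07, 0.665, 0.0]
ft_force: [0.4, -1.3, 1.1]
width: 0.6
grasp_force: 0.7
```

Emit:
servo_tool:
  rows:
    - [0, 0, 0.004, 0, -0.005, 0, 0]

```text
t: 19.92
ee_pos: [431.8, -185.3, 27.4]
orientation: [3.072, 0.656, 0.0]
ft_force: [-0.6, -1.3, -0.4]
width: 0.7
grasp_force: 0.8
```

```bash
python3 p.py 0.003|head -1;python3 k.py
```

```text
r,th 150.63382924385226 -2.628202379039543 z 27.373752071122805 ft [-0.6 -1.3 -0.4] ft tool [-1.1  1.   0.4]
s8 98 [ 99.3 110.5 117.3 118.8 120.2 121. ]
sk 90 [ 89.2 101.1 105.  106.6 108.1 109.2]
[-0.3 -0.6  0.9]
```

Emit:
servo_tool:
  rows:
    - [0, 0, 0.004, 0, -0.005, 0, 0]

```text
t: 20.1
ee_pos: [431.3, -184.4, 27.3]
orientation: [-3.074, -0.646, 0.0]
ft_force: [-0.9, -2.7, -0.5]
width: 0.4
grasp_force: 0.8
```

Emit:
servo_tool:
  rows:
    - [0, 0, 0.004, 0, -0.005, 0, 0]

```text
t: 20.23
ee_pos: [430.9, -183.6, 27.4]
orientation: [3.076, 0.637, -0.0]
ft_force: [-1.3, -5.8, 0.4]
width: 0.6
grasp_force: 1.9
```

Emit:
servo_tool:
  rows:
    - [0, 0, 0.004, 0, -0.005, 0, 0]

```text
t: 20.35
ee_pos: [430.6, -183.0, 27.4]
orientation: [3.077, 0.628, 0.0]
ft_force: [-1.9, -8.5, -0.2]
width: 0.1
grasp_force: 3.5
```

Emit:
servo_tool:
  rows:
    - [0, 0, 0.002, 0, -0.004, 0, 0]
    - [0, 0, 0.002, 0, -0.004, 0, 0]

```text
t: 20.6
ee_pos: [430.5, -182.7, 27.4]
orientation: [3.078, 0.624, 0.001]
ft_force: [-3.8, -8.4, -1.3]
width: 0.5
grasp_force: 3.8
```

```bash
python3 p.py 0.003|head -1
```

```text
r,th 150.53129789610142 -2.6475660345806205 z 27.41606483477954 ft [-3.8 -8.4 -1.3] ft tool [-6.8  6.2  1.3]
```

Emit:
servo_tool:
  rows:
    - [0, 0, 0, -0.005, -0.003, 0, 0]
    - [0, 0, 0, -0.008, -0.006, 0, 0]

```text
t: 20.85
ee_pos: [430.4, -182.7, 27.6]
orientation: [3.076, 0.623, 0.006]
ft_force: [3.9, -8.5, -7.5]
width: 0.3
grasp_force: 4.5
```

```bash
python3 p.py 0.003|head -1; python3 k.py
```

```text
r,th 150.62857029933846 -2.6477711382633697 z 27.5507797105613 ft [ 3.9 -8.5 -7.5] ft tool [0.3 9.4 7.5]
s8 98 [ 99.3 110.5 117.3 118.8 120.2 121. ]
sk 96 [ 86.6  95.8 104.9 106.6 108.8 109. ]
[ 3.6 -7.9 -5.4]
```

Locked: 9.4 N tangential with no motion. Hold briefly, then back off and rise.

Emit:
servo_tool:
  rows:
    - [0, 0, 0, 0, 0, 0, 0]
    - [0, 0, 0, 0, 0, 0, 0]
    - [0, 0, 0, 0, 0, 0, 0]
    - [0, 0, 0, 0, 0, 0, 0]

```text
t: 21.4
ee_pos: [430.4, -182.7, 27.6]
orientation: [3.076, 0.623, 0.005]
ft_force: [3.0, -8.4, -5.9]
width: 0.5
grasp_force: 4.3
```

Emit:
servo_tool:
  rows:
    - [0, 0, 0, 0, 0.03, 0, 0]
    - [0, 0, 0, 0, 0.1, 0, 0]
    - [0, 0, 0, 0, 0.12, 0, 0]
    - [0, 0, 0, 0, 0.12, -0.2, 0]
    - [0, 0, 0, 0, 0.12, -0.5, 0]
    - [0, 0, 0, 0, 0.12, -0.8, 0]
    - [0, 0, 0, 0, 0.12, -0.9, 0]

```text
t: 22.28
ee_pos: [439.1, -204.2, 211.1]
orientation: [3.076, 0.623, 0.007]
ft_force: [0.0, -0.9, -0.3]
width: 0.4
grasp_force: 0.0
```

```bash
python3 k.py; python3 -c "
from h import *
grab('wrist','w9');grab('side','d9');o=ctrl.get_obs();print(o['ee_pos'])
for t in('d3','d9'):
  P=cloud(load('d9'))
P=cloud(load('d9'));m=(abs(P[...,0]-652)<20)&(abs(P[...,1]+125)<20)&(P[...,2]>84);print(np.percentile(P[m][:,2],[50,90,95,100]))
z=load('w9');c=-z['R'].T@z['t'];print(c)
Xc=z['R']@np.array([652,-125,100.])+z['t'];th=np.arccos(Xc[2]/np.linalg.norm(Xc));k=Xc[:2]/np.hypot(*Xc[:2])*th*z['K'][0,0]+z['K'][:2,2];print(k)
"
```

```text
s8 98 [ 99.3 110.5 117.3 118.8 120.2 121. ]
sk 95 [ 89.2  96.5 105.  106.7 108.4 108.9]
[ 0.8 -1.6  1.8]
[ 438.01498792 -203.65379882  208.08621457]
[103.62689688 107.44547261 108.33096796 109.09416832]
[ 505.19974775 -177.84637913  373.76325872]
[289.85719563 -39.56318889]
```

```bash
python3 -c "
from h import *
z=load('sk');
for t in('s4','s8','sk','d9'):
  z=load(t);P=cloud(z);r=np.hypot(P[...,0]-652,P[...,1]+125);m=(r<8)&(P[...,2]>90);p=P[m][:,2];print(t,len(p),np.sort(p).round(1)[::3])
grab('side','d10');a=[cv2.resize(cv2.imread('pics/d9.png')[150:215,245:310],(400,400),interpolation=cv2.INTER_CUBIC),cv2.resize(cv2.imread('pics/sk.png')[218:268,205:255],(400,400),interpolation=cv2.INTER_CUBIC)]
cv2.imwrite('pics/m9.png',np.hstack(a))
"
```

```text
s4 40 [121.3 123.2 292.9 524.8 525.6 526.  526.2 526.3 526.4 526.8 527.  527.4
 527.9 528.1]
s8 24 [115.7 117.2 117.4 118.1 118.3 119.  119.1 120.5]
sk 21 [103.2 105.  107.2 107.6 107.8 107.9 108.5]
d9 16 [103.5 105.6 106.3 107.3 108.2 109.1]
```

View pics/m9.png

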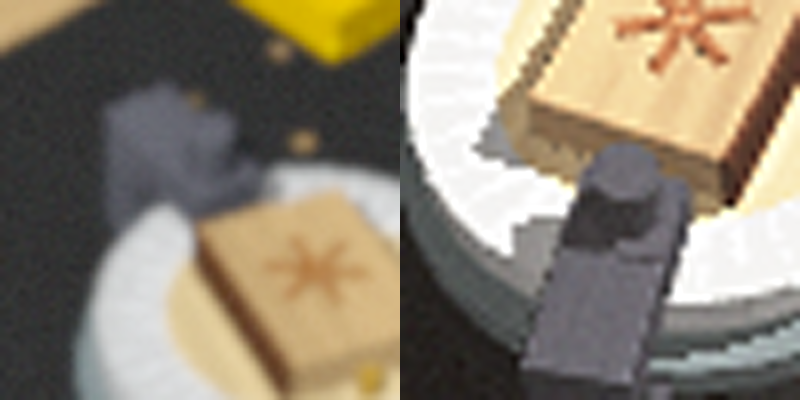

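Parked, the knob (true top 82 mm) read up to 86 mm. It now reads up to 109 mm, so it is at about 105–106 mm, which is home on the bracket. The gripper is clear, so I hand in.

```bash
python3 -c "
from workcell import ctrl
print(ctrl.close_job())"
```

```text
the job is handed in; nothing more can be done
None
```

The job is handed in: the pin dropped into the ring's hole and the turntable held against a lean of about 9 N on the spoke. The pin's full drop is read from depth (home to within about 2 mm), push forces stayed around 12 N or less, and the gripper finished clear.

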